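# Kit the caddy for the drilling job

### The job

Get the things for the drilling job together in the caddy with the coloured bins: the long brass bar in the yellow bin, the shorter wooden packing block in the green one, the toolmaker's vice in the blue one and the drill chuck in the red one. Each must sit right inside its bin, flat on the bin's floor and the same way up as it is now. The short brass fitting and the longer wooden block are not for this job: leave them where they lie.

Things in the scene. Friction and masses are not known exactly. Their poses are not given: they have to be found in the camera images.
- brass_bar: long plain turned brass bar, stepped once, lying down: 86 mm long along its y axis, 27 mm wide (x) and 27 mm high; does not roll; about 0.2 kg. Origin: centre of its underside. Grasp across its width.
- short_block: the shorter of two orange-brown beech packing blocks, lying flat: 110 mm long along its x axis, 36 mm wide (y), 30 mm high; about 0.12 kg. Origin: centre of its underside. Grasp across its width.
- toolmaker_vice: small black vice, grey screw, on its base: 91 mm long along y (screw head -y, fixed jaw +y), 28 wide (x), 34 high; 0.4 kg. Origin: under mid length and width. Base 12 high from y -24 to 46 mm; sliding jaw y -8 to 5, 32 high; fixed jaw y 32 to 46. Balances near y +10 mm. Grasp across the 28 mm at about y +6 mm, fingertips low (5 to 8 mm above its underside), holding sliding jaw and base.
- drill_chuck: grey steel drill chuck lying on its side: 46 mm long along its y axis, 42 mm wide (x) and 42 mm high; does not roll; about 0.22 kg. Origin: centre of its underside. Grasp across its 42 mm width.
- bin_yellow: yellow bin for the brass bar. One of four equal bins, fixed two by two in a shallow grey caddy (188 x 290 mm, rim 14 mm, low wire grips). Open top, outside 86 (its x) x 136 (its y, long side) x 16 mm high; walls and floor 3 mm: inside 80 x 130 x 13 mm deep. Origin: centre of its underside, 3 mm above the bench (its floor 6 mm, rim 19 mm above the bench). All four bins point the same way.
- bin_green: green bin for the short wooden block. One of four equal bins, fixed two by two in a shallow grey caddy (188 x 290 mm, rim 14 mm, low wire grips). Open top, outside 86 (its x) x 136 (its y, long side) x 16 mm high; walls and floor 3 mm: inside 80 x 130 x 13 mm deep. Origin: centre of its underside, 3 mm above the bench (its floor 6 mm, rim 19 mm above the bench). All four bins point the same way.
- bin_blue: blue bin for the vice. One of four equal bins, fixed two by two in a shallow grey caddy (188 x 290 mm, rim 14 mm, low wire grips). Open top, outside 86 (its x) x 136 (its y, long side) x 16 mm high; walls and floor 3 mm: inside 80 x 130 x 13 mm deep. Origin: centre of its underside, 3 mm above the bench (its floor 6 mm, rim 19 mm above the bench). All four bins point the same way.
- bin_red: red bin for the drill chuck. One of four equal bins, fixed two by two in a shallow grey caddy (188 x 290 mm, rim 14 mm, low wire grips). Open top, outside 86 (its x) x 136 (its y, long side) x 16 mm high; walls and floor 3 mm: inside 80 x 130 x 13 mm deep. Origin: centre of its underside, 3 mm above the bench (its floor 6 mm, rim 19 mm above the bench). All four bins point the same way.
- brass_fitting: look-alike to leave where it is: short brass fitting with a collar, 50 mm long along its y axis, 20 mm wide and high, loose. Origin: centre of its underside.
- long_block: look-alike to leave where it is: the longer beech block, 155 mm long along its x axis, 42 mm wide, 34 mm high, loose, behind the others. Origin: centre of its underside.
Things that resemble listed ones, but are neither listed nor needed, are in the scene too. What is shaped like the short_block but purple is not meant.

How it is judged:
By the outcome, as a careful person would: the job done as asked, in the order asked, and still so for the second after the job is handed in, with the robot touching nothing.
It also fails if it takes over 115 s, if anything falls off the work surface, if the arm or the gripper's body presses on something with over 40 N, if the wrist force passes 120 N, or if a joint passes its speed limit or range.

### The arm

A 6-joint arm with a two-finger parallel gripper is mounted at the origin on a cart in front of the work surface, level with it; the furniture and walls round the work are solid. World frame = base frame: x ahead of the robot, y to its left, z up, the work surface at z = 0. Lengths are in mm, angles in rad, forces in N, time in s.
With the tool pointing down it reaches from about 300 to 875 mm from the base axis. Payload 6.4 kg.
Tool frame: the origin (TCP) lies on the centre line of the jaws, within the pads' length; the fingertips stand 8 mm ahead of it and the grasp point (between the pads) lies 11 mm behind it; z points along the fingers, y is the line along which they close (so a half turn about z gives the same grasp; the last joint's range is limited). The gripper opens to 85 mm and grips with 20 to 120 N. Pads are 22 mm wide; open, the fingers measure 114 mm over their backs; the gripper's body (76 mm by 85 mm) begins 54 mm behind the grasp point. The pads swing forward as they close: fully open they stand 13 mm farther back than shut.
Start: joints at [1.109, 0.181, 1.607, -0, 1.354, -0.206], TCP at [145.474, 556.308, 239.288] pointing down, gripper open.
Joint ranges: [-2.99, 2.99], [-0.89, 2.07], [0.3, 2.58], [-1.14, 4.28], [0, 2.63], [-3.12, 3.12]. Speed limits (rad/s): [2.57, 2.57, 3.01, 3.14, 3.14, 3.14].

### API

Orientations are given as a 3x3 rotation matrix whose columns are the frame's x, y, z axes.
In Python, from plant import manip, cams gives the robot as it stands.
- The arm moves only by the tool play_rows, never from a script. Its argument "commands" is a list of rows, each a list of 3 entries, a list of its own where there are three numbers: the closure, from -1 (fully open) to 1 (shut), so that 0 is half open, then the shift along the tool's x, y, z in mm, then the turn, a rotation vector about the tool's x, y, z in rad. A call has exactly 5 rows; each row is the pose to reach, as a shift and turn from the pose commanded when the call began, along the tool's axes at that moment; what a row does not reach only later rows make up. A row lasts 1/8 s, in which the tool goes at most 62.5 mm and 10.7 degrees, less where a joint would pass 70% of its speed; a pose out of reach is approached as far as the arm can. A call with a gripper value outside its range is refused whole. The fingers move at their own pace and stop on an object; "force" is the grip in N (left out, the last holds). Time passes only in rows, so rows that repeat a pose let the fingers close, or fill a call up. It gives the time, the measured TCP pose, the force, the opening and the grip force at its end, in the units of the state.
- manip.read_state(): the state, without advancing time (a new reading comes with each control period).
- cams.read_camera(name): name is "scene" or "side" or "wrist"; returns the picture (400x640x3 uint8, blue, green, red); there is no depth.
- cams.camera_info(name): a dict with "K" (3x3 intrinsics, pixels), "R" (3x3) and "t" (3): a world point X has camera coordinates R X + t. Camera axes: x right, y down, z forward; pixel columns grow to the right and rows downward; lengths in mm; the calibration is good to about 2 mm. A picture is of the moment at which its call begins: read the wrist's pose just before it. camera_info takes no time and is no camera call; for the wrist camera it gives the pose at the moment of the call.
- manip.finish_job(): hands the job in; it is judged then, once.
Trained networks look in the newest picture that a camera, given by its name, has taken for a name from the list of things; names that differ only in an ending like _2 or _b are one class to them, and where a whole thing is asked for, a point or a joint stands for the part that bears it (a point fixed in the world has none). Each returns a list of dicts, best first, with "conf" (0 to 1); they miss things now and then, are a little off and sometimes report something else, mostly with a low value. They report only what shows in the picture. A call takes as long as a camera call. They do not tell look-alikes from the thing itself.
- cams.look_for(camera, query): "centre" ([x, y, z] in mm, in world coordinates, good to about 4 mm: the middle of the surface that is visible of it).
- cams.cut_out(camera, query): "pixels" (400x640 bool, what is visible of it).
- cams.tip_of(camera, query): "centre" ([x, y, z] in mm, in world coordinates, good to about 4 mm: a listed point, or the origin of a listed thing).
The state is a dict: "time": time; "joint_pos": joint angles; "joint_vel": joint speeds; "joint_efforts": joint torques, N m; "tcp_pos": TCP position; "orientation": TCP orientation; "ft_force": force on the tool from outside, world axes, zero at the start; "torque": the same for the moment, N m; "width": finger opening in mm; "grasp_force": force on a finger pad.
Only numpy, scipy, OpenCV 4.12 (cv2) and the standard library are available. Lean on these libraries where they do the work, as an engineer would, in place of code of your own. Each camera call takes 0.05 s, during which the arm holds its last target. There are 200 camera calls.

## Working session

There is one attempt and no reset: what is moved stays moved. The work goes in short steps, Python scripts to look and compute and a tool call to move; the robot and the scene stay as the last step left them, time stands still between calls to the robot, and variables do not carry over. Pictures are saved under pics/ and viewed, at most 17 in all, crops included, and the job is handed in when it is done.

Besides the shell and the picture viewer there is one more tool, called after "Request:" as a command line: name --argument value ..., lists and objects as JSON in quotes. play_rows: Moves the arm, as the interface text tells. Its arguments: {"type":"object","properties":{"commands":{"type":"array"},"force":{"type":"number"}},"required":["commands"]}

```bash
ls; mkdir -p pics
python3 - <<'E'
from plant import manip, cams
import cv2
s=manip.read_state(); print(s['time'],s['tcp_pos'],s['orientation'],s['width'])
a=cams.read_camera('scene'); cv2.imwrite('pics/s1.png',a)
b=cams.read_camera('side'); cv2.imwrite('pics/d1.png',b)
for q in ['brass_bar','short_block','toolmaker_vice','drill_chuck','bin_yellow','bin_green','bin_blue','bin_red','brass_fitting','long_block']:
    for c in ['scene','side']:
        print(q,c,[(([round(float(v)) for v in d['centre']]),round(d['conf'],2)) for d in cams.tip_of(c,q)])
E
```

```text
pics
0.0 [145.21623942 555.79938228 238.37258384] [[-9.67457837e-01  2.53031063e-01 -7.83675709e-04]
 [ 2.53032023e-01  9.67456610e-01 -1.58193997e-03]
 [ 3.57892293e-04 -1.72875527e-03 -9.99998442e-01]] 85.27397585452611
brass_bar scene [([470, -315, -4], 0.96), ([630, -60, -2], 0.17)]
brass_bar side [([455, -58, 0], 0.74), ([469, -319, 0], 0.4)]
short_block scene [([466, -190, -3], 0.9), ([781, -250, -2], 0.67)]
short_block side [([779, -250, 4], 0.62), ([465, -191, -3], 0.59), ([610, -200, -2], 0.36)]
toolmaker_vice scene [([611, -195, 3], 0.74), ([476, 160, 3], 0.18)]
toolmaker_vice side [([615, -196, -1], 0.45)]
drill_chuck scene [([629, -61, -4], 0.68), ([473, 166, 5], 0.51)]
drill_chuck side [([630, -64, -1], 0.54)]
bin_yellow scene []
bin_yellow side [([556, 184, 0], 0.98)]
bin_green scene [([516, 317, 1], 0.58)]
bin_green side [([517, 320, 2], 0.75)]
bin_blue scene [([473, 162, 0], 0.76)]
bin_blue side [([463, 160, 1], 0.66)]
bin_red scene [([434, 295, 3], 0.85), ([473, 164, 5], 0.63)]
bin_red side [([428, 291, 4], 0.56)]
brass_fitting scene [([513, 319, 1], 0.58), ([455, -57, 1], 0.4)]
brass_fitting side [([452, -59, 0], 0.63)]
long_block scene [([771, -54, -1], 0.9), ([610, -194, 2], 0.32)]
long_block side [([769, -63, 3], 0.9)]
```

View pics/s1.png

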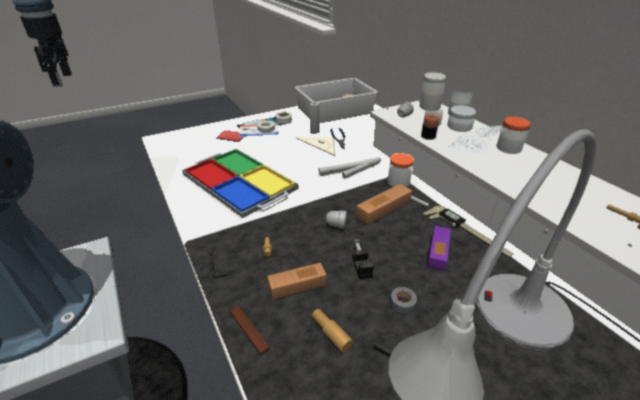

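View pics/d1.png

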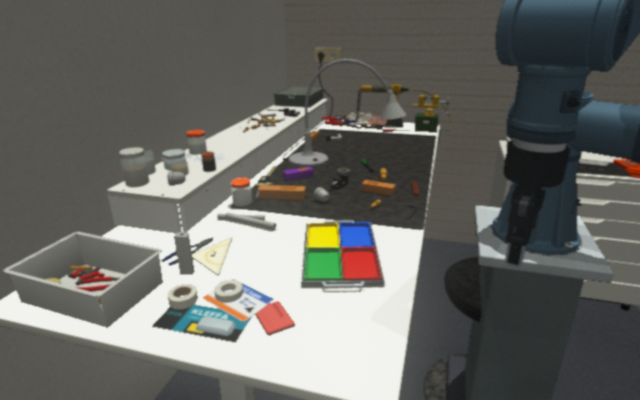

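The scene view shows: bar (332,330), short block (297,280), vice (362,260), chuck (337,218), fitting (267,245), long block (385,203), purple block (440,247), caddy (240,180), and a lamp with its shade at (440,350), which may be in the way. I'll triangulate the lamp and get rough yaws.

```bash
cat > h.py <<'E'
from plant import manip, cams
import numpy as np, cv2
def pix2plane(c,uv,z,info=None):
    i=info or cams.camera_info(c); K,R,t=map(np.array,(i['K'],i['R'],i['t']))
    uv=np.atleast_2d(uv).astype(float)
    d=(R.T@np.linalg.inv(K)@np.c_[uv,np.ones(len(uv))].T).T
    o=-R.T@t.ravel()
    return o+d*((z-o[2])/d[:,2])[:,None]
def ray(c,uv):
    a,b=pix2plane(c,uv,0)[0],pix2plane(c,uv,400)[0]; return a,b-a
def tri(p,q):
    a,d=ray('scene',p); b,e=ray('side',q)
    s=np.linalg.lstsq(np.c_[d,-e],b-a,rcond=None)[0]
    A,B=a+s[0]*d,b+s[1]*e; return (A+B)/2,np.linalg.norm(A-B)
def rect(c,mask,z,info=None):
    v,u=np.nonzero(mask); P=pix2plane(c,np.c_[u,v],z,info)[:,:2].astype(np.float32)
    (cx,cy),(w,h),_=r=cv2.minAreaRect(P); b=cv2.boxPoints(r)
    e=max((b[1]-b[0],b[2]-b[1]),key=np.linalg.norm)
    return (round(cx,1),round(cy,1)),(round(max(w,h),1),round(min(w,h),1)),round(float(np.arctan2(e[1],e[0])),3)
def delta(xyz,yaw_y=None):
    """shift in tool axes, turn about tool z so tool y points to world yaw (mod pi), tool down"""
    s=manip.read_state(); O=np.array(s['orientation']); print('t',round(s['time'],2),'tcp',np.round(s['tcp_pos'],1))
    print('shift',np.round(O.T@(np.array(xyz)-s['tcp_pos']),1))
    if yaw_y is not None:
        cur=np.arctan2(O[1,1],O[0,1]); d=(yaw_y-cur+np.pi/2)%np.pi-np.pi/2
        print('cur yaw_y',round(cur,3),'turn z',round(-d,3),'q6',round(s['joint_pos'][5],2))
E
python3 - <<'E'
from h import *
for n,p,q in [('shadetop',(461,312),(392,92)),('arctop',(583,133),(347,60)),('base',(515,310),(303,157)),('shademid',(435,365),(394,107))]:
    print(n,*[np.round(v) for v in tri(p,q)])
for q,z in [('brass_bar',13),('short_block',20),('toolmaker_vice',10),('drill_chuck',21),('brass_fitting',10)]:
    d=cams.cut_out('scene',q)
    for e in d[:2]: print(q,round(e['conf'],2),rect('scene',e['pixels'],z))
i=cams.camera_info('wrist');R=np.array(i['R']);s=manip.read_state()
print(np.array(i['K']),np.array(s['orientation']).T@(-R.T@np.array(i['t']).ravel()-s['tcp_pos']), R@np.array(s['orientation']))
delta([470,-230,300],0)
E
```

```text
shadetop [ 481. -530.  285.] 4.0
arctop [ 654. -489.  410.] 11.0
base [ 812. -435.    8.] 34.0
shademid [ 465. -534.  222.] 9.0
brass_bar 0.94 ((468.6, -313.5), (98.0, 29.1), -1.396)
short_block 0.79 ((465.3, -188.1), (113.9, 61.6), -0.184)
short_block 0.76 ((777.8, -249.4), (142.6, 36.6), 0.729)
toolmaker_vice 0.73 ((616.1, -191.5), (118.3, 38.6), 1.141)
toolmaker_vice 0.72 ((519.2, 335.4), (143.5, 94.5), -1.263)
drill_chuck 0.62 ((628.0, -59.1), (60.6, 45.0), 1.018)
brass_fitting 0.65 ((558.7, 197.7), (156.6, 93.3), -1.297)
brass_fitting 0.64 ((453.7, -59.5), (56.1, 17.4), 1.173)
[[276.95154845   0.         322.08407787]
 [  0.         276.95154845 196.71911821]
 [  0.           0.           1.        ]] [  78.23653762   -0.48419531 -133.82833166] [[ 2.52879076e-04  9.99999839e-01 -5.07891772e-04]
 [-9.52246863e-01  8.57291447e-05 -3.05329175e-01]
 [-3.05329082e-01  5.60849706e-04  9.52246731e-01]]
t 1.35 tcp [145.5 556.3 239.3]
shift [-512.9 -678.6  -60.7]
cur yaw_y 1.315 turn z 1.315 q6 -0.21
```

Request:
play_rows --commands '[[-1,[-398,-316,0],[0,0,0.9]],[-1,[-398,-316,0],[0,0,0.9]],[-1,[-398,-316,0],[0,0,0.9]],[-1,[-398,-316,0],[0,0,0.9]],[-1,[-398,-316,0],[0,0,0.9]]]' --force 60

```text
time: 1.98
tcp_pos: [334.0, 304.8, 239.7]
orientation: [[-0.399, 0.917, 0.001], [0.917, 0.399, 0.001], [0.0, 0.001, -1.0]]
ft_force: [1.6, 0.2, -0.6]
width: 85.2
grasp_force: 0.0
```

```bash
python3 -c "
from h import *
delta([469,-314,190],0.175)"
```

```text
t 1.98 tcp [334.  304.8 239.7]
shift [-621.3 -123.    49.5]
cur yaw_y 0.41 turn z 0.235 q6 0.07
```

Request:
play_rows --commands '[[-1,[-621,-123,0],[0,0,0.235]],[-1,[-621,-123,0],[0,0,0.235]],[-1,[-621,-123,0],[0,0,0.235]],[-1,[-621,-123,0],[0,0,0.235]],[-1,[-621,-123,0],[0,0,0.235]]]'

```text
time: 2.6
tcp_pos: [401.4, -0.7, 239.8]
orientation: [[-0.179, 0.984, 0.002], [0.984, 0.179, -0.0], [-0.001, 0.002, -1.0]]
ft_force: [1.8, 1.5, -0.3]
width: 85.3
grasp_force: 0.0
```

```bash
python3 -c "
from h import *
delta([469,-314,190],0.175)"
```

```text
t 2.6 tcp [401.4  -0.7 239.8]
shift [-320.3   10.4   50. ]
cur yaw_y 0.18 turn z 0.005 q6 -0.48
```

Request:
play_rows --commands '[[-1,[-320,10,50],[0,0,0]],[-1,[-320,10,50],[0,0,0]],[-1,[-320,10,50],[0,0,0]],[-1,[-320,10,50],[0,0,0]],[-1,[-320,10,50],[0,0,0]]]'

```text
time: 3.22
tcp_pos: [466.1, -302.8, 190.9]
orientation: [[-0.179, 0.984, 0.001], [0.984, 0.179, -0.0], [-0.0, 0.0, -1.0]]
ft_force: [0.5, 0.2, 0.7]
width: 85.7
grasp_force: 0.0
```

Request:
play_rows --commands '[[-1,[0,0,0],[0,0,0]],[-1,[0,0,0],[0,0,0]],[-1,[0,0,0],[0,0,0]],[-1,[0,0,0],[0,0,0]],[-1,[0,0,0],[0,0,0]]]'

```text
time: 3.85
tcp_pos: [466.1, -299.9, 191.7]
orientation: [[-0.18, 0.984, 0.001], [0.984, 0.18, -0.001], [-0.001, 0.001, -1.0]]
ft_force: [0.5, -0.2, -0.4]
width: 85.5
grasp_force: 0.0
```

```bash
cat >> h.py <<'E'
def wlook(q,z,name=None):
    i=cams.camera_info('wrist'); im=cams.read_camera('wrist')
    if name: cv2.imwrite('pics/'+name,im)
    for e in cams.cut_out('wrist',q)[:3]: print(q,round(e['conf'],2),rect('wrist',e['pixels'],z,i),int(e['pixels'].sum()), 'px',[int(np.mean(a)) for a in np.nonzero(e['pixels'])][::-1])
    for e in cams.tip_of('wrist',q)[:3]: print(' tip',round(e['conf'],2),np.round(e['centre'],1))
E
python3 -c "
from h import *
wlook('brass_bar',13,'w1.png')
delta([469,-314,14],0.175)"
```

```text
brass_bar 0.93 ((469.3, -317.5), (92.5, 26.2), -1.402) 1522 px [321, 193]
brass_bar 0.67 ((613.3, -193.4), (99.1, 43.8), 1.248) 2622 px [470, 112]
 tip 0.63 [ 464.3 -315.    -2.2]
 tip 0.19 [ 612.6 -193.9   -1.7]
t 4.0 tcp [ 466.  -300.3  191.3]
shift [-14.    0.5 177.4]
cur yaw_y 0.18 turn z 0.005 q6 -0.97
```

View pics/w1.png

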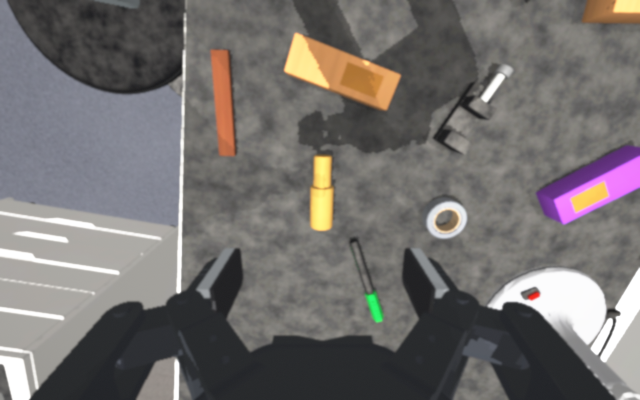

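The bar is at (321,193) in the wrist view, already aligned with the jaws. The block is at (340,70) and the vice at (475,110). Descending to grip the bar.

Request:
play_rows --commands '[[-1,[-17,-1,60],[0,0,0.01]],[-1,[-17,-1,110],[0,0,0.01]],[-1,[-17,-1,150],[0,0,0.01]],[-1,[-17,-1,177],[0,0,0.01]],[-1,[-17,-1,177],[0,0,0.01]]]'

```text
time: 4.62
tcp_pos: [466.4, -315.9, 11.8]
orientation: [[-0.169, 0.986, -0.004], [0.986, 0.169, 0.004], [0.004, -0.003, -1.0]]
ft_force: [-0.4, 0.2, 0.1]
width: 85.4
grasp_force: 0.0
```

Request:
play_rows --commands '[[-1,[0,0,0],[0,0,0]],[1,[0,0,0],[0,0,0]],[1,[0,0,0],[0,0,0]],[1,[0,0,0],[0,0,0]],[1,[0,0,0],[0,0,0]]]' --force 60

```text
time: 5.25
tcp_pos: [468.4, -317.9, 14.9]
orientation: [[-0.169, 0.986, 0.001], [0.986, 0.169, -0.001], [-0.001, 0.001, -1.0]]
ft_force: [-1.6, 0.8, 4.7]
width: 25.7
grasp_force: 60.9
```

Request:
play_rows --commands '[[1,[0,0,0],[0,0,0]],[1,[0,0,0],[0,0,0]],[1,[0,0,0],[0,0,0]],[1,[0,0,0],[0,0,0]],[1,[0,0,0],[0,0,0]]]' --force 60

```text
time: 5.88
tcp_pos: [468.4, -317.9, 14.9]
orientation: [[-0.169, 0.986, 0.001], [0.986, 0.169, -0.001], [-0.001, 0.001, -1.0]]
ft_force: [-1.2, 0.2, 5.4]
width: 26.0
grasp_force: 61.0
```

Request:
play_rows --commands '[[1,[0,0,-40],[0,0,0]],[1,[0,0,-100],[0,0,0]],[1,[30,5,-150],[0,0,0]],[1,[90,10,-190],[0,0,-0.05]],[1,[150,20,-220],[0,0,-0.1]]]'

```text
time: 6.5
tcp_pos: [462.0, -178.4, 228.3]
orientation: [[-0.267, 0.964, 0.0], [0.964, 0.267, -0.0], [-0.0, 0.0, -1.0]]
ft_force: [1.2, -0.4, -1.8]
width: 25.8
grasp_force: 60.1
```

Request:
play_rows --commands '[[1,[310,40,0],[0,0,0]],[1,[310,40,0],[0,0,0]],[1,[310,40,0],[0,0,0]],[1,[310,40,0],[0,0,0]],[1,[310,40,0],[0,0,0]]]'

```text
time: 7.12
tcp_pos: [417.3, 131.7, 226.9]
orientation: [[-0.266, 0.964, -0.0], [0.964, 0.266, 0.0], [0.0, -0.0, -1.0]]
ft_force: [1.9, 0.5, -2.6]
width: 25.5
grasp_force: 60.1
```

Request:
play_rows --commands '[[1,[0,0,0],[0,0,0]],[1,[0,0,0],[0,0,0]],[1,[0,0,0],[0,0,0]],[1,[0,0,0],[0,0,0]],[1,[0,0,0],[0,0,0]]]'

```text
time: 7.75
tcp_pos: [418.6, 128.9, 227.1]
orientation: [[-0.265, 0.964, -0.0], [0.964, 0.265, -0.0], [-0.0, -0.0, -1.0]]
ft_force: [-0.1, 0.3, -3.1]
width: 25.8
grasp_force: 60.0
```

```bash
python3 -c "
from h import *
i=cams.camera_info('wrist'); im=cams.read_camera('wrist'); cv2.imwrite('pics/w2.png',im)
for b in ['yellow','green','blue','red']:
    for e in cams.cut_out('wrist','bin_'+b)[:2]: print(b,round(e['conf'],2),rect('wrist',e['pixels'],19,i),[int(np.mean(a)) for a in np.nonzero(e['pixels'])][::-1])
delta([556,184,60],0.28)"
```

```text
yellow 0.84 ((553.4, 187.1), (135.9, 90.9), -1.286) [439, 152]
green 0.77 ((520.0, 300.1), (97.8, 90.7), -1.289) [451, 47]
blue 0.65 ((469.4, 162.1), (137.0, 86.4), -1.286) [370, 152]
red 0.95 ((436.1, 276.5), (98.7, 88.1), -1.291) [372, 48]
t 8.0 tcp [418.4 129.7 227.2]
shift [ 15.7 147.1 167.2]
cur yaw_y 0.27 turn z -0.01 q6 -0.24
```

View pics/w2.png

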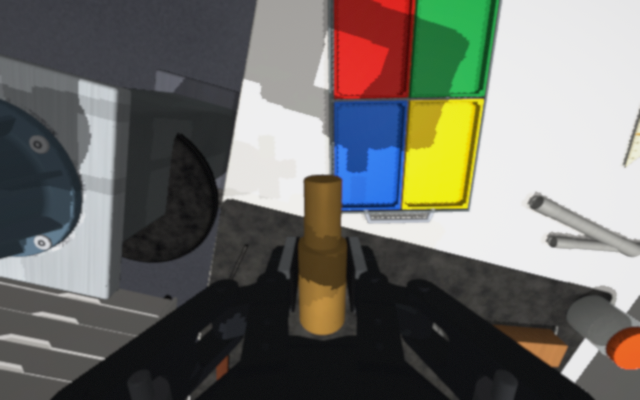

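The yellow bin is at (439,152), and the bins' long axis is almost aligned with the held bar. Now placing the bar.

Request:
play_rows --commands '[[1,[8,60,0],[0,0,-0.015]],[1,[14,110,0],[0,0,-0.015]],[1,[18,146,30],[0,0,-0.015]],[1,[18,146,80],[0,0,-0.015]],[1,[18,146,120],[0,0,-0.015]]]'

```text
time: 8.62
tcp_pos: [553.8, 186.3, 104.9]
orientation: [[-0.282, 0.96, -0.002], [0.96, 0.282, -0.0], [0.0, -0.002, -1.0]]
ft_force: [-0.7, 0.8, -3.5]
width: 25.9
grasp_force: 60.2
```

Request:
play_rows --commands '[[1,[0,0,30],[0,0,0]],[1,[0,0,55],[0,0,0]],[1,[0,0,70],[0,0,0]],[1,[0,0,78],[0,0,0]],[1,[0,0,84],[0,0,0]]]'

```text
time: 9.25
tcp_pos: [554.9, 186.2, 23.5]
orientation: [[-0.281, 0.96, 0.001], [0.96, 0.281, 0.0], [-0.0, 0.001, -1.0]]
ft_force: [0.2, -0.2, -2.0]
width: 26.0
grasp_force: 60.2
```

Request:
play_rows --commands '[[1,[0,0,0],[0,0,0]],[1,[0,0,0],[0,0,0]],[1,[0,0,0],[0,0,0]],[1,[0,0,0],[0,0,0]],[1,[0,0,0],[0,0,0]]]'

```text
time: 9.88
tcp_pos: [554.3, 186.1, 23.4]
orientation: [[-0.281, 0.96, 0.0], [0.96, 0.281, 0.0], [-0.0, 0.0, -1.0]]
ft_force: [-0.1, -0.1, -2.0]
width: 25.3
grasp_force: 60.2
```

Request:
play_rows --commands '[[1,[0,0,2],[0,0,0]],[1,[0,0,2],[0,0,0]],[0.1,[0,0,2],[0,0,0]],[0.1,[0,0,2],[0,0,0]],[0.1,[0,0,2],[0,0,0]]]'

```text
time: 10.5
tcp_pos: [554.5, 186.2, 21.5]
orientation: [[-0.281, 0.96, 0.001], [0.96, 0.281, 0.0], [-0.0, 0.001, -1.0]]
ft_force: [-0.1, 0.3, -0.5]
width: 38.2
grasp_force: 0.0
```

Request:
play_rows --commands '[[0.1,[0,0,-30],[0,0,0]],[0.1,[0,0,-80],[0,0,0]],[0.1,[0,0,-140],[0,0,0]],[-1,[-30,-10,-180],[0,0,-0.18]],[-1,[-80,-25,-190],[0,0,-0.36]]]'

```text
time: 11.12
tcp_pos: [554.6, 102.6, 215.4]
orientation: [[-0.608, 0.794, 0.007], [0.794, 0.608, 0.0], [-0.004, 0.006, -1.0]]
ft_force: [0.5, -0.8, -1.6]
width: 73.6
grasp_force: 0.0
```

```bash
python3 -c "
from h import *
cv2.imwrite('pics/w3.png',cams.read_camera('wrist'))
delta([466,-170,210],1.39)"
```

```text
t 11.18 tcp [554.7  96.1 215.1]
shift [-155.3 -233.6    5.7]
cur yaw_y 0.662 turn z -0.728 q6 -0.7
```

View pics/w3.png

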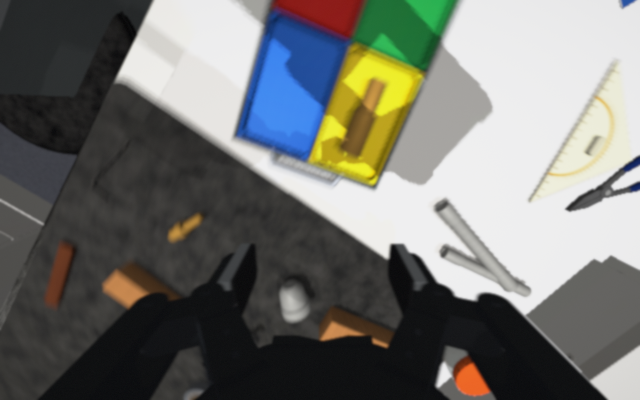

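The bar lies flat at (365,118), centred in the yellow bin. Next, the block.

Request:
play_rows --commands '[[-1,[-155,-234,5],[0,0,-0.728]],[-1,[-155,-234,5],[0,0,-0.728]],[-1,[-155,-234,5],[0,0,-0.728]],[-1,[-155,-234,5],[0,0,-0.728]],[-1,[-155,-234,5],[0,0,-0.728]]]'

```text
time: 11.8
tcp_pos: [458.3, -163.6, 206.3]
orientation: [[-0.981, 0.194, 0.001], [0.194, 0.981, -0.0], [-0.001, -0.0, -1.0]]
ft_force: [0.2, -1.2, -0.5]
width: 85.5
grasp_force: 0.0
```

Request:
play_rows --commands '[[-1,[0,0,0],[0,0,0]],[-1,[0,0,0],[0,0,0]],[-1,[0,0,0],[0,0,0]],[-1,[0,0,0],[0,0,0]],[-1,[0,0,0],[0,0,0]]]'

```text
time: 12.42
tcp_pos: [459.2, -161.4, 206.2]
orientation: [[-0.981, 0.195, -0.0], [0.195, 0.981, 0.0], [0.0, 0.0, -1.0]]
ft_force: [-1.0, -0.1, -1.3]
width: 85.0
grasp_force: 0.0
```

```bash
python3 -c "
from h import *
wlook('short_block',30,'w4.png')
delta([466,-189,16],1.39)"
```

```text
short_block 0.68 ((463.6, -185.9), (111.9, 36.3), -0.163) 2867 px [302, 183]
 tip 0.83 [ 467.4 -185.6   -3.4]
t 12.57 tcp [ 459.1 -161.9  206.2]
shift [-12.1 -25.3 190.2]
cur yaw_y 1.374 turn z -0.016 q6 -1.96
```

View pics/w4.png

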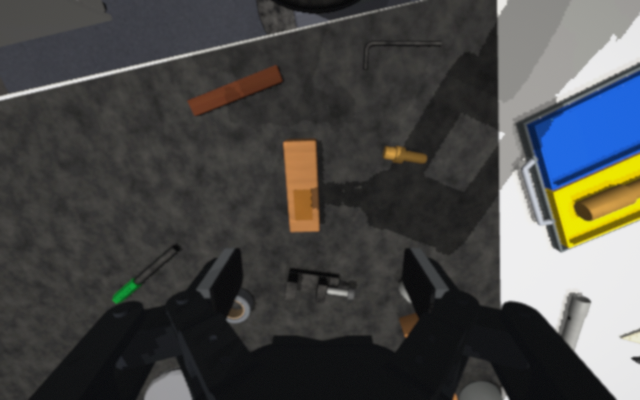

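The block is at (302,183) and its measured outline, 112 x 36 mm, matches. Descending and gripping.

Request:
play_rows --commands '[[-1,[-10,-24,60],[0,0,-0.034]],[-1,[-10,-24,110],[0,0,-0.034]],[-1,[-10,-24,155],[0,0,-0.034]],[-1,[-10,-24,191],[0,0,-0.034]],[-1,[-10,-24,191],[0,0,-0.034]]]'

```text
time: 13.2
tcp_pos: [461.7, -186.1, 12.6]
orientation: [[-0.987, 0.163, -0.005], [0.163, 0.987, 0.004], [0.006, 0.003, -1.0]]
ft_force: [0.6, -1.4, 0.9]
width: 85.6
grasp_force: 0.0
```

Request:
play_rows --commands '[[-1,[0,0,0],[0,0,0]],[1,[0,0,0],[0,0,0]],[1,[0,0,0],[0,0,0]],[1,[0,0,0],[0,0,0]],[1,[0,0,0],[0,0,0]]]' --force 60

```text
time: 13.82
tcp_pos: [464.8, -188.2, 16.3]
orientation: [[-0.987, 0.163, 0.002], [0.163, 0.987, -0.001], [-0.002, -0.001, -1.0]]
ft_force: [-1.7, -0.0, 6.4]
width: 34.9
grasp_force: 61.2
```

```bash
python3 -c "
from h import *
s=manip.read_state();print(s['width'],s['grasp_force'],np.arctan2(s['orientation'][1][1],s['orientation'][0][1]))
delta([514,319,200],0.284)"
```

```text
34.88755003033851 61.20404362678528 1.407049159761847
t 13.82 tcp [ 464.8 -188.2   16.3]
shift [  33.8  508.3 -184.2]
cur yaw_y 1.407 turn z 1.123 q6 -2.03
```

Request:
play_rows --commands '[[1,[0,0,-50],[0,0,0]],[1,[0,0,-110],[0,0,0]],[1,[5,40,-150],[0,0,0.18]],[1,[10,90,-180],[0,0,0.36]],[1,[20,150,-184],[0,0,0.54]]]'

```text
time: 14.45
tcp_pos: [470.6, -41.8, 201.9]
orientation: [[-0.769, 0.639, 0.006], [0.639, 0.769, -0.002], [-0.006, 0.002, -1.0]]
ft_force: [0.3, 0.3, -1.9]
width: 35.0
grasp_force: 60.5
```

```bash
python3 -c "
from h import *
delta([514,319,200],0.284)"
```

```text
t 14.45 tcp [470.6 -41.8 201.9]
shift [197.2 305.3   1.4]
cur yaw_y 0.878 turn z 0.594 q6 -1.22
```

Request:
play_rows --commands '[[1,[197,305,0],[0,0,0.594]],[1,[197,305,0],[0,0,0.594]],[1,[197,305,0],[0,0,0.594]],[1,[197,305,0],[0,0,0.594]],[1,[197,305,0],[0,0,0.594]]]'

```text
time: 15.08
tcp_pos: [501.5, 243.4, 199.0]
orientation: [[-0.285, 0.958, 0.0], [0.958, 0.285, -0.0], [-0.0, 0.0, -1.0]]
ft_force: [1.7, -0.4, 0.2]
width: 34.9
grasp_force: 60.4
```

Request:
play_rows --commands '[[1,[0,0,0],[0,0,0]],[1,[0,0,0],[0,0,0]],[1,[0,0,0],[0,0,0]],[1,[0,0,0],[0,0,0]],[1,[0,0,0],[0,0,0]]]'

```text
time: 15.7
tcp_pos: [501.9, 240.7, 199.0]
orientation: [[-0.285, 0.958, 0.0], [0.958, 0.285, 0.0], [-0.0, 0.0, -1.0]]
ft_force: [-0.2, 0.2, -0.3]
width: 34.7
grasp_force: 60.5
```

```bash
python3 -c "
from h import *
i=cams.camera_info('wrist'); im=cams.read_camera('wrist'); cv2.imwrite('pics/w5.png',im)
for b in ['yellow','green','blue','red']:
    for e in cams.cut_out('wrist','bin_'+b)[:2]: print(b,round(e['conf'],2),rect('wrist',e['pixels'],19,i),[int(np.mean(a)) for a in np.nonzero(e['pixels'])][::-1])
delta([514,319,24],0.284)"
```

```text
yellow 0.9 ((575.0, 214.8), (98.8, 32.2), -1.283) [374, 208]
green 0.91 ((516.8, 320.6), (134.7, 85.4), -1.287) [357, 102]
blue 0.71 ((787.9, -26.0), (55.2, 17.9), -0.531) [451, 391]
blue 0.61 ((451.8, 162.7), (131.0, 50.1), -1.29) [262, 213]
red 0.69 ((431.0, 295.7), (136.6, 86.9), -1.289) [272, 103]
t 15.95 tcp [501.7 241.3 198.9]
shift [ 70.9  34.  174.9]
cur yaw_y 0.29 turn z 0.006 q6 -0.06
```

View pics/w5.png

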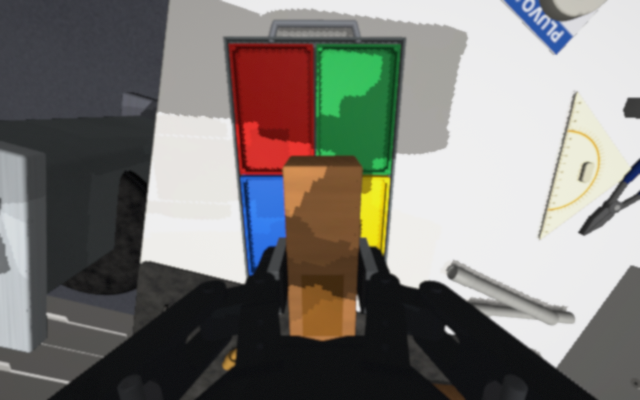

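The green bin is at (357,102) and the red at (272,103). The block is held level and aligned with the bin; lowering it into green.

Request:
play_rows --commands '[[1,[40,20,0],[0,0,0.006]],[1,[71,36,20],[0,0,0.006]],[1,[71,36,70],[0,0,0.006]],[1,[71,36,110],[0,0,0.006]],[1,[71,36,135],[0,0,0.006]]]'

```text
time: 16.58
tcp_pos: [514.4, 319.5, 61.2]
orientation: [[-0.281, 0.96, -0.003], [0.96, 0.281, -0.001], [-0.0, -0.003, -1.0]]
ft_force: [0.4, -0.5, -1.1]
width: 34.7
grasp_force: 60.6
```

Request:
play_rows --commands '[[1,[0,0,15],[0,0,0]],[1,[0,0,27],[0,0,0]],[1,[0,0,35],[0,0,0]],[1,[0,0,40],[0,0,0]],[1,[0,0,40],[0,0,0]]]'

```text
time: 17.2
tcp_pos: [516.0, 319.9, 24.0]
orientation: [[-0.281, 0.96, 0.0], [0.96, 0.281, 0.0], [0.0, 0.0, -1.0]]
ft_force: [0.9, -0.1, -0.2]
width: 34.6
grasp_force: 60.6
```

Request:
play_rows --commands '[[1,[0,0,1.5],[0,0,0]],[1,[0,0,1.5],[0,0,0]],[0,[0,0,1.5],[0,0,0]],[0,[0,0,1.5],[0,0,0]],[0,[0,0,1.5],[0,0,0]]]'

```text
time: 17.82
tcp_pos: [516.0, 319.9, 22.5]
orientation: [[-0.281, 0.96, 0.0], [0.96, 0.281, 0.0], [0.0, 0.0, -1.0]]
ft_force: [0.2, -0.1, -0.5]
width: 43.1
grasp_force: 0.0
```

Request:
play_rows --commands '[[0,[0,0,-20],[0,0,0]],[0,[0,0,-70],[0,0,0]],[0,[0,0,-130],[0,0,0]],[-1,[-40,0,-180],[0,0,0]],[-1,[-100,0,-200],[0,0,0]]]'

```text
time: 18.45
tcp_pos: [545.0, 226.4, 227.6]
orientation: [[-0.284, 0.959, 0.008], [0.959, 0.284, 0.002], [-0.0, 0.008, -1.0]]
ft_force: [1.1, -0.4, 1.0]
width: 76.9
grasp_force: 0.0
```

```bash
python3 -c "
from h import *
cv2.imwrite('pics/w6.png',cams.read_camera('wrist'))
delta([610,-170,210],-0.4)"
```

```text
t 18.5 tcp [548.3 219.1 229.2]
shift [-390.8  -49.4   20.9]
cur yaw_y 0.283 turn z 0.683 q6 -0.1
```

View pics/w6.png

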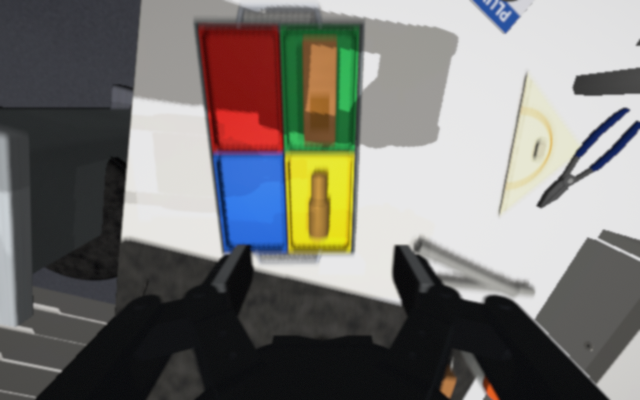

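Block centred in green at (320,88), bar in yellow at (318,205). Next, the vice.

Request:
play_rows --commands '[[-1,[-391,-49,20],[0,0,0.65]],[-1,[-391,-49,20],[0,0,0.65]],[-1,[-391,-49,20],[0,0,0.65]],[-1,[-391,-49,20],[0,0,0.65]],[-1,[-391,-49,20],[0,0,0.65]]]'

```text
time: 19.12
tcp_pos: [593.3, -84.3, 207.3]
orientation: [[0.358, 0.934, 0.002], [0.934, -0.358, -0.0], [0.0, 0.002, -1.0]]
ft_force: [0.2, 0.3, 0.0]
width: 85.6
grasp_force: 0.0
```

```bash
python3 -c "
from h import *
delta([615,-180,150],-0.35)"
```

```text
t 19.12 tcp [593.3 -84.3 207.3]
shift [-81.6  54.4  57.3]
cur yaw_y -0.366 turn z -0.016 q6 0.03
```

Request:
play_rows --commands '[[-1,[-40,27,30],[0,0,0]],[-1,[-80,54,57],[0,0,0]],[-1,[-80,54,57],[0,0,0]],[-1,[-80,54,57],[0,0,0]],[-1,[-80,54,57],[0,0,0]]]'

```text
time: 19.75
tcp_pos: [615.5, -175.3, 150.4]
orientation: [[0.356, 0.935, 0.002], [0.935, -0.356, -0.001], [0.0, 0.002, -1.0]]
ft_force: [-1.0, 0.2, -0.0]
width: 85.3
grasp_force: 0.0
```

```bash
python3 -c "
from h import *
wlook('toolmaker_vice',6,'w7.png')
im=cv2.imread('pics/w7.png');cv2.imwrite('pics/w7c.png',cv2.resize(im[80:320,160:480],None,fx=2.5,fy=2.5,interpolation=cv2.INTER_CUBIC))
delta([611,-195,14],-0.35)"
```

```text
toolmaker_vice 0.6 ((609.2, -203.5), (106.4, 32.7), 1.209) 2328 px [324, 213]
toolmaker_vice 0.52 ((453.2, -61.1), (52.1, 22.9), 1.059) 888 px [125, 138]
 tip 0.91 [ 612.7 -197.5   -1.1]
t 19.9 tcp [ 615.4 -175.4  150. ]
shift [-19.8   2.6 136. ]
cur yaw_y -0.364 turn z -0.014 q6 -0.1
```

View pics/w7c.png

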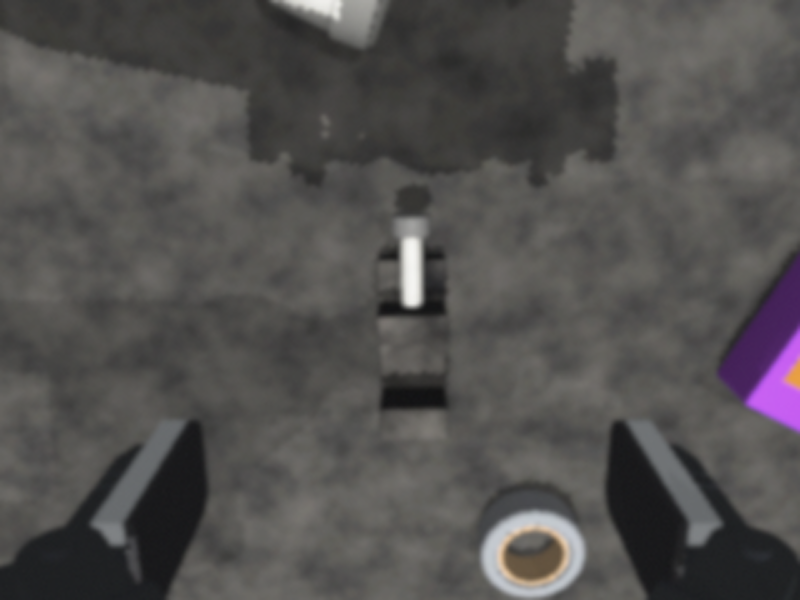

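```bash
python3 -c "
from h import *
u=np.array([.356,.935])*-1; s=manip.read_state(); 
for n,c,z,y in [('basestart',(412,250),12,-24),('jaw face top',(412,317),32,-8),('fixed far top',(412,436),34,46),('fixed near top',(412,406),34,32),('fixed near bottom',(412,387),12,32)]:
    p=pix2plane('wrist',[160+c[0]/2.5,80+c[1]/2.5],z)[0][:2]; print(n,np.round(p,1),'origin',np.round(p-y*u,1),'grasp y6',np.round(p-(y-6)*u,1))
"
```

```text
basestart [ 621.2 -168.6] origin [ 612.7 -191. ] grasp y6 [ 610.5 -196.6]
jaw face top [ 613.4 -188.7] origin [ 610.6 -196.2] grasp y6 [ 608.4 -201.8]
fixed far top [ 595.5 -236. ] origin [ 611.9 -193. ] grasp y6 [ 609.8 -198.6]
fixed near top [ 600.3 -223.4] origin [ 611.7 -193.5] grasp y6 [ 609.5 -199.1]
fixed near bottom [ 599.7 -225.5] origin [ 611.1 -195.6] grasp y6 [ 609.  -201.2]
```

The screw head is at crop (410,225), so the vice's +y axis points down the image, and it is aligned with the jaws. The grasp point is about (609,-200).

Request:
play_rows --commands '[[-1,[-25,3,50],[0,0,0]],[-1,[-25,3,95],[0,0,0]],[-1,[-25,3,125],[0,0,0]],[-1,[-25,3,136],[0,0,0]],[-1,[-25,3,136],[0,0,0]]]'

```text
time: 20.52
tcp_pos: [608.9, -200.4, 12.9]
orientation: [[0.357, 0.934, -0.0], [0.934, -0.357, 0.0], [0.0, -0.0, -1.0]]
ft_force: [0.2, -0.4, 0.4]
width: 85.4
grasp_force: 0.0
```

Request:
play_rows --commands '[[-1,[0,0,0],[0,0,0]],[1,[0,0,0],[0,0,0]],[1,[0,0,0],[0,0,0]],[1,[0,0,0],[0,0,0]],[1,[0,0,0],[0,0,0]]]' --force 80

```text
time: 21.15
tcp_pos: [609.3, -201.1, 13.5]
orientation: [[0.357, 0.934, 0.001], [0.934, -0.357, -0.001], [-0.0, 0.001, -1.0]]
ft_force: [-0.7, 0.1, 5.0]
width: 26.3
grasp_force: 79.6
```

Request:
play_rows --commands '[[1,[0,0,0],[0,0,0]],[1,[0,0,-20],[0,0,0]],[1,[0,0,-60],[0,0,0]],[1,[0,0,-110],[0,0,0]],[1,[0,0,-150],[0,0,0]]]'

```text
time: 21.78
tcp_pos: [608.8, -200.8, 165.3]
orientation: [[0.357, 0.934, 0.001], [0.934, -0.357, -0.0], [-0.0, 0.001, -1.0]]
ft_force: [-0.1, 0.2, -3.1]
width: 26.4
grasp_force: 79.3
```

```bash
python3 -c "
from h import *
cv2.imwrite('pics/w8.png',cams.read_camera('wrist'))
delta([474,156,180],0.284)"
```

```text
t 21.82 tcp [ 611.5 -202.1  171.7]
shift [ 285.4 -256.3  -11. ]
cur yaw_y -0.365 turn z -0.649 q6 -0.14
```

View pics/w8.png

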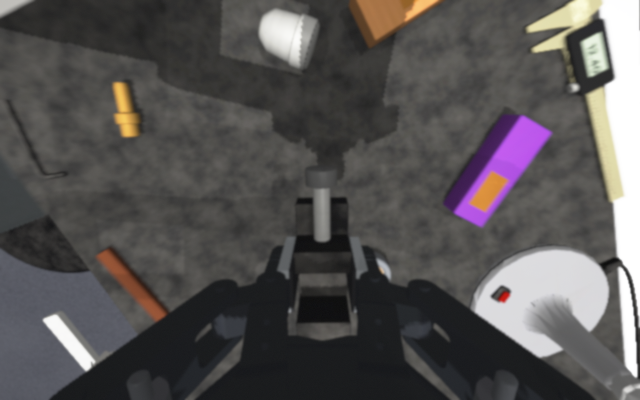

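The vice is held level between the pads at (322,265). Moving it to the blue bin.

Request:
play_rows --commands '[[1,[284,-259,-8],[0,0,-0.649]],[1,[284,-259,-8],[0,0,-0.649]],[1,[284,-259,-8],[0,0,-0.649]],[1,[284,-259,-8],[0,0,-0.649]],[1,[284,-259,-8],[0,0,-0.649]]]'

```text
time: 22.45
tcp_pos: [493.2, 91.7, 169.5]
orientation: [[-0.28, 0.96, -0.0], [0.96, 0.28, 0.0], [0.0, -0.0, -1.0]]
ft_force: [1.0, -1.0, -3.4]
width: 26.3
grasp_force: 79.8
```

Request:
play_rows --commands '[[1,[0,0,0],[0,0,0]],[1,[0,0,0],[0,0,0]],[1,[0,0,0],[0,0,0]],[1,[0,0,0],[0,0,0]],[1,[0,0,0],[0,0,0]]]'

```text
time: 23.08
tcp_pos: [494.9, 89.2, 169.2]
orientation: [[-0.278, 0.96, -0.0], [0.96, 0.278, -0.0], [0.0, -0.0, -1.0]]
ft_force: [1.2, -0.6, -3.4]
width: 26.4
grasp_force: 79.8
```

```bash
python3 -c "
from h import *
delta([471,155.5,20.5],0.284)"
```

```text
t 23.07 tcp [494.9  89.2 169.2]
shift [ 70.3  -4.4 148.7]
cur yaw_y 0.282 turn z -0.002 q6 -0.34
```

Request:
play_rows --commands '[[1,[40,-3,0],[0,0,0]],[1,[70,-4,20],[0,0,0]],[1,[70,-4,60],[0,0,0]],[1,[70,-4,95],[0,0,0]],[1,[70,-4,115],[0,0,0]]]'

```text
time: 23.7
tcp_pos: [470.2, 155.8, 52.4]
orientation: [[-0.279, 0.96, -0.003], [0.96, 0.279, -0.0], [0.001, -0.003, -1.0]]
ft_force: [0.1, 0.1, -2.8]
width: 26.3
grasp_force: 79.6
```

Request:
play_rows --commands '[[1,[0,0,12],[0,0,0]],[1,[0,0,22],[0,0,0]],[1,[0,0,29],[0,0,0]],[1,[0,0,33],[0,0,0]],[1,[0,0,33],[0,0,0]]]'

```text
time: 24.32
tcp_pos: [471.3, 156.1, 21.4]
orientation: [[-0.28, 0.96, 0.0], [0.96, 0.28, 0.0], [-0.0, 0.0, -1.0]]
ft_force: [-0.2, 0.6, -2.4]
width: 26.1
grasp_force: 79.6
```

Request:
play_rows --commands '[[1,[0,0,1.5],[0,0,0]],[1,[0,0,1.5],[0,0,0]],[0.1,[0,0,1.5],[0,0,0]],[0.1,[0,0,1.5],[0,0,0]],[0.1,[0,0,1.5],[0,0,0]]]'

```text
time: 24.95
tcp_pos: [471.6, 156.1, 20.1]
orientation: [[-0.28, 0.96, 0.001], [0.96, 0.28, 0.0], [-0.0, 0.001, -1.0]]
ft_force: [-0.3, 0.2, -0.2]
width: 38.1
grasp_force: 0.0
```

Request:
play_rows --commands '[[0.1,[0,0,-20],[0,0,0]],[0.1,[0,0,-70],[0,0,0]],[0.1,[0,0,-120],[0,0,0]],[-1,[-40,0,-160],[0,0,0]],[-1,[-100,20,-180],[0,0,0]]]'

```text
time: 25.58
tcp_pos: [517.2, 68.8, 201.9]
orientation: [[-0.283, 0.959, 0.004], [0.959, 0.283, -0.0], [-0.001, 0.004, -1.0]]
ft_force: [0.3, 0.2, 0.4]
width: 73.0
grasp_force: 0.0
```

```bash
python3 -c "
from h import *
cv2.imwrite('pics/w9.png',cams.read_camera('wrist'))
delta([635,-40,150],-0.5)"
```

```text
t 25.62 tcp [522.8  62.  204.3]
shift [-128.8   78.9   56. ]
cur yaw_y 0.282 turn z 0.782 q6 -0.39
```

View pics/w9.png

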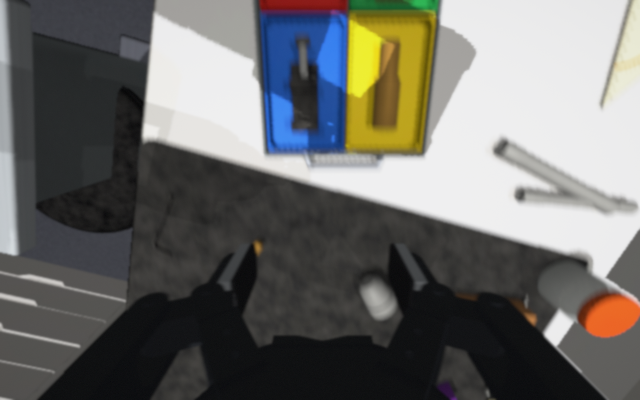

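The vice sits in the blue bin at (305,85). Now over to the chuck.

Request:
play_rows --commands '[[-1,[-60,40,20],[0,0,0.1]],[-1,[-115,79,50],[0,0,0.1]],[-1,[-115,79,54],[0,0,0.1]],[-1,[-115,79,54],[0,0,0.1]],[-1,[-115,79,54],[0,0,0.1]]]'

```text
time: 26.25
tcp_pos: [623.8, -18.9, 144.8]
orientation: [[-0.183, 0.983, -0.001], [0.983, 0.183, 0.0], [0.0, -0.0, -1.0]]
ft_force: [0.1, 0.1, 0.6]
width: 85.7
grasp_force: 0.0
```

```bash
python3 -c "
from h import *
wlook('drill_chuck',21,'w10.png')
im=cv2.imread('pics/w10.png');cv2.imwrite('pics/w10c.png',cv2.resize(im[80:320,160:480],None,fx=2.5,fy=2.5,interpolation=cv2.INTER_CUBIC))
delta([629,-60,20])"
```

```text
drill_chuck 0.95 ((630.9, -63.5), (55.2, 42.2), -0.631) 1719 px [322, 233]
 tip 0.57 [631.5 -63.2   2.7]
t 26.4 tcp [624.2 -18.7 145.7]
shift [-41.5  -3.  125.7]
```

View pics/w10c.png

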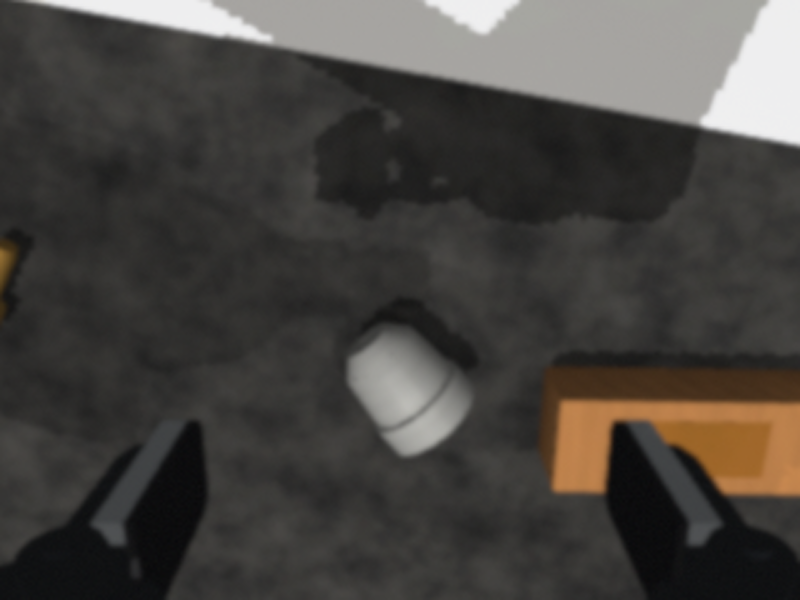

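The chuck is at crop (410,390), lying diagonally with the narrow end at upper left, and the long block is close on the right. I'll align with its axis and look once more.

Request:
play_rows --commands '[[-0.7,[-13,-26,10],[0,0,-0.17]],[-0.7,[-13,-26,10],[0,0,-0.34]],[-0.7,[-13,-26,10],[0,0,-0.5]],[-0.7,[-13,-26,10],[0,0,-0.67]],[-0.7,[-13,-26,10],[0,0,-0.67]]]'

```text
time: 27.02
tcp_pos: [601.2, -36.6, 135.6]
orientation: [[-0.753, 0.658, 0.001], [0.658, 0.753, -0.0], [-0.001, 0.001, -1.0]]
ft_force: [0.7, -0.0, -0.0]
width: 72.5
grasp_force: 0.0
```

```bash
python3 -c "
from h import *
wlook('drill_chuck',21,'w11.png')
im=cv2.imread('pics/w11.png');cv2.imwrite('pics/w11c.png',cv2.resize(im[80:320,160:480],None,fx=2.5,fy=2.5,interpolation=cv2.INTER_CUBIC))
delta([631,-63,20])"
```

```text
drill_chuck 0.73 ((632.8, -62.2), (59.5, 41.0), -0.739) 1909 px [323, 234]
 tip 0.86 [ 6.304e+02 -6.340e+01  5.000e-01]
t 27.18 tcp [601.2 -36.8 135.1]
shift [-3.960e+01 -1.000e-01  1.152e+02]
```

View pics/w11c.png

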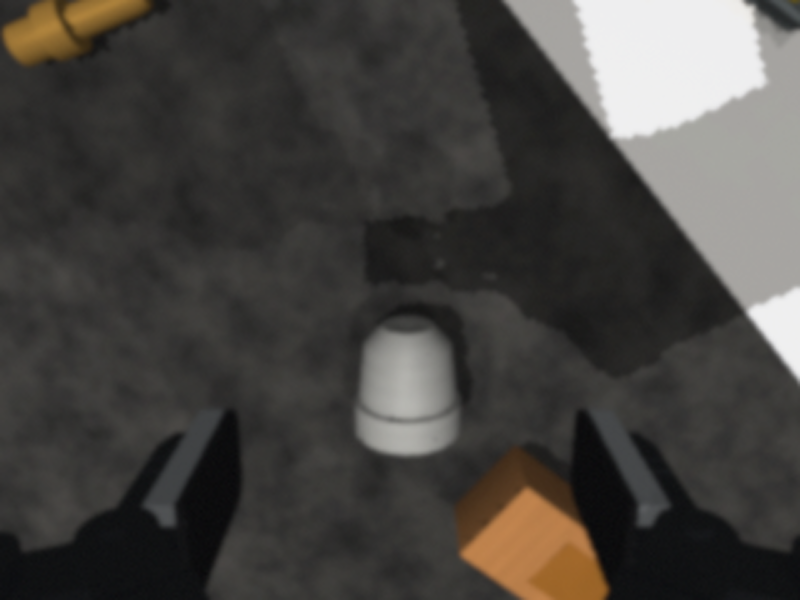

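```bash
python3 -c "
from h import *
O=np.array(manip.read_state()['orientation'])
for n,c,z in [('corner top',(526,488),34),('corner bot',(517,450),0),('left top',(460,552),34),('left bot',(456,512),0),('chuck seam',(408,416),42),('chuck base bot',(408,452),21),('chuck tip',(408,322),25),('chuckL',(355,420),21),('chuckR',(461,420),21)]:
    p=pix2plane('wrist',[160+c[0]/2.5,80+c[1]/2.5],z)[0]; print(n,np.round(p,1),'rel',np.round(O.T@(p-[631,-63,0]),1)[:2])
"
```

```text
corner top [691.  -52.9  34. ] rel [-38.5  47.1]
corner bot [694.7 -53.6   0. ] rel [-41.7  49. ]
left top [696.9 -91.5  34. ] rel [-68.4  22. ]
left bot [701.5 -94.3   0. ] rel [-73.6  22.9]
chuck seam [633.6 -64.2  42. ] rel [-2.7  0.8]
chuck base bot [654.3 -82.2  21. ] rel [-30.2   0.9]
chuck tip [610.8 -44.2  25. ] rel [27.5  0.8]
chuckL [629.4 -88.6  21. ] rel [-15.7 -20.3]
chuckR [657.3 -56.7  21. ] rel [-15.7  22.1]
```

Chuck at crop (408,390), aligned with the jaws; the long block's corner is clear of the finger paths by about 20 mm. Gripping near the wide rim.

Request:
play_rows --commands '[[-0.7,[-25,1,20],[0,0,0]],[-0.7,[-45,1,60],[0,0,0]],[-0.7,[-45,1,95],[0,0,0]],[-0.7,[-45,1,119],[0,0,0]],[-0.7,[-45,1,119],[0,0,0]]]'

```text
time: 27.8
tcp_pos: [633.8, -65.4, 13.3]
orientation: [[-0.753, 0.658, -0.005], [0.658, 0.753, 0.001], [0.004, -0.002, -1.0]]
ft_force: [-0.9, 0.3, 0.3]
width: 73.0
grasp_force: 0.0
```

Request:
play_rows --commands '[[-0.7,[0,0,0],[0,0,0]],[1,[0,0,0],[0,0,0]],[1,[0,0,0],[0,0,0]],[1,[0,0,0],[0,0,0]],[1,[0,0,0],[0,0,0]]]' --force 70

```text
time: 28.42
tcp_pos: [637.0, -66.3, 17.4]
orientation: [[-0.754, 0.657, 0.003], [0.657, 0.754, -0.001], [-0.003, 0.001, -1.0]]
ft_force: [-0.4, 0.6, 6.2]
width: 41.3
grasp_force: 72.1
```

Request:
play_rows --commands '[[1,[0,0,0],[0,0,0]],[1,[0,0,-20],[0,0,0]],[1,[0,0,-60],[0,0,0]],[1,[0,0,-110],[0,0,0]],[1,[0,0,-150],[0,0,0]]]'

```text
time: 29.05
tcp_pos: [635.9, -66.0, 168.7]
orientation: [[-0.754, 0.657, 0.001], [0.657, 0.754, -0.0], [-0.001, 0.001, -1.0]]
ft_force: [-0.2, 0.3, -2.5]
width: 40.9
grasp_force: 71.1
```

```bash
python3 -c "
from h import *
cv2.imwrite('pics/w12.png',cams.read_camera('wrist'))
delta([480,240,180],1.854)"
```

```text
t 29.1 tcp [638.9 -66.7 175. ]
shift [321.2 126.8  -7.4]
cur yaw_y 0.854 turn z -1.0 q6 -1.14
```

View pics/w12.png

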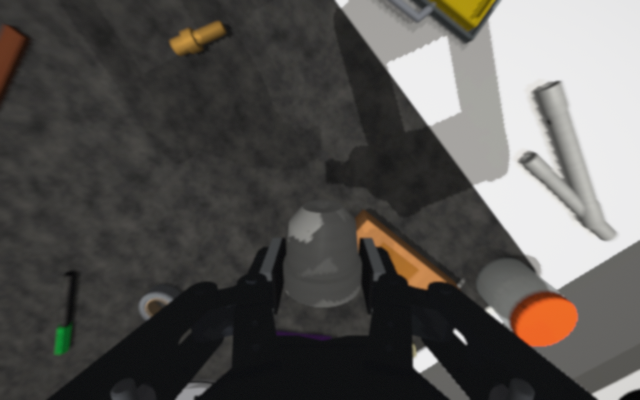

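The chuck is held level. Moving it to the red bin, with the jaws along the bin's long side for room.

Request:
play_rows --commands '[[1,[391,142,0],[0,0,-1]],[1,[391,142,0],[0,0,-1]],[1,[391,142,0],[0,0,-1]],[1,[391,142,0],[0,0,-1]],[1,[391,142,0],[0,0,-1]]]'

```text
time: 29.72
tcp_pos: [483.1, 209.0, 166.2]
orientation: [[-0.975, -0.224, 0.001], [-0.224, 0.975, 0.0], [-0.001, 0.0, -1.0]]
ft_force: [1.5, 0.4, -1.4]
width: 41.1
grasp_force: 71.1
```

```bash
python3 -c "
from h import *
delta([437,297,100],1.854)"
```

```text
t 29.73 tcp [483.1 209.  166.2]
shift [25.2 96.1 66.2]
cur yaw_y 1.797 turn z -0.057 q6 -1.61
```

Request:
play_rows --commands '[[1,[13,50,0],[0,0,-0.057]],[1,[25,96,20],[0,0,-0.057]],[1,[25,96,66],[0,0,-0.057]],[1,[25,96,66],[0,0,-0.057]],[1,[25,96,66],[0,0,-0.057]]]'

```text
time: 30.35
tcp_pos: [440.0, 295.6, 101.1]
orientation: [[-0.962, -0.273, 0.001], [-0.273, 0.962, 0.0], [-0.001, 0.0, -1.0]]
ft_force: [0.8, -0.6, -0.7]
width: 41.2
grasp_force: 71.5
```

```bash
python3 -c "
from h import *
cv2.imwrite('pics/w13.png',cams.read_camera('wrist'))
delta([437,297,24.5],1.854)"
```

```text
t 30.4 tcp [440.7 295.7 101.6]
shift [ 3.4  2.3 77.1]
cur yaw_y 1.847 turn z -0.007 q6 -1.48
```

View pics/w13.png

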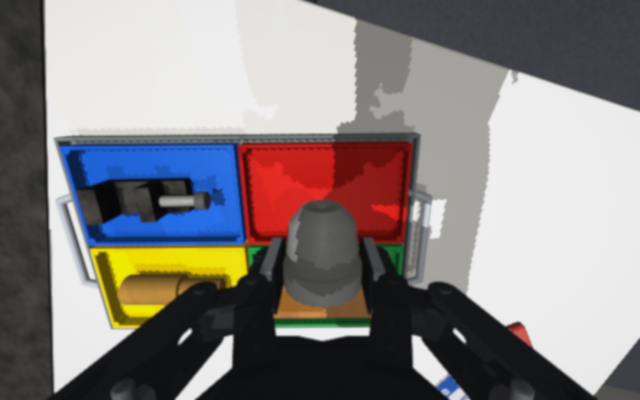

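The vice, bar and block are each in their bins. The chuck hangs over red and only looks low in the image because of its height. Descending.

Request:
play_rows --commands '[[1,[3,2,25],[0,0,-0.007]],[1,[3,2,48],[0,0,-0.007]],[1,[3,2,65],[0,0,-0.007]],[1,[3,2,77],[0,0,-0.007]],[1,[3,2,77],[0,0,-0.007]]]'

```text
time: 31.02
tcp_pos: [436.8, 296.9, 23.3]
orientation: [[-0.96, -0.28, 0.001], [-0.28, 0.96, 0.001], [-0.001, 0.0, -1.0]]
ft_force: [-0.3, 0.3, -2.4]
width: 41.1
grasp_force: 72.8
```

Request:
play_rows --commands '[[1,[0,0,0],[0,0,0]],[1,[0,0,0],[0,0,0]],[1,[0,0,0],[0,0,0]],[1,[0,0,0],[0,0,0]],[1,[0,0,0],[0,0,0]]]'

```text
time: 31.65
tcp_pos: [436.2, 296.9, 23.0]
orientation: [[-0.96, -0.281, 0.001], [-0.281, 0.96, 0.0], [-0.001, -0.0, -1.0]]
ft_force: [1.5, -0.6, 2.1]
width: 41.2
grasp_force: 72.9
```

Request:
play_rows --commands '[[0,[0,0,0],[0,0,0]],[-0.5,[0,0,0],[0,0,0]],[-0.5,[0,0,0],[0,0,0]],[-0.5,[0,0,0],[0,0,0]],[-0.5,[0,0,0],[0,0,0]]]'

```text
time: 32.28
tcp_pos: [435.6, 296.8, 22.7]
orientation: [[-0.96, -0.28, -0.0], [-0.28, 0.96, -0.0], [0.0, 0.0, -1.0]]
ft_force: [-0.0, 0.3, 0.2]
width: 64.1
grasp_force: 0.0
```

Request:
play_rows --commands '[[-0.5,[0,0,-20],[0,0,0]],[-0.5,[0,0,-70],[0,0,0]],[-0.5,[0,0,-130],[0,0,0]],[-0.5,[0,0,-180],[0,0,0]],[-0.5,[0,0,-200],[0,0,0]]]'

```text
time: 32.9
tcp_pos: [437.2, 297.4, 226.7]
orientation: [[-0.96, -0.281, 0.006], [-0.281, 0.96, 0.002], [-0.006, 0.001, -1.0]]
ft_force: [0.2, -0.9, -0.6]
width: 64.0
grasp_force: 0.0
```

Request:
play_rows --commands '[[-0.5,[-50,0,0],[0,0,0]],[-0.5,[-60,0,0],[0,0,0]],[-0.5,[-60,0,0],[0,0,0]],[-0.5,[-60,0,0],[0,0,0]],[-0.5,[-60,0,0],[0,0,0]]]'

```text
time: 33.52
tcp_pos: [492.4, 313.5, 222.6]
orientation: [[-0.96, -0.281, -0.001], [-0.281, 0.96, -0.0], [0.001, -0.0, -1.0]]
ft_force: [0.1, 1.0, -1.3]
width: 64.0
grasp_force: 0.0
```

```bash
python3 -c "
from h import *
cv2.imwrite('pics/w14.png',cams.read_camera('wrist'))
i=cams.camera_info('wrist')
for q,z in [('brass_bar',20),('short_block',36),('toolmaker_vice',15),('drill_chuck',27),('bin_red',19),('bin_blue',19)]:
    print(q,[(round(e['conf'],2),rect('wrist',e['pixels'],z,i)) for e in cams.cut_out('wrist',q)[:2]])
"
```

```text
brass_bar [(0.72, ((552.1, 189.2), (137.9, 87.2), -1.286)), (0.58, ((553.6, 185.9), (94.7, 27.8), -1.286))]
short_block [(0.79, ((511.7, 318.4), (108.8, 44.0), -1.31))]
toolmaker_vice [(0.68, ((472.0, 154.8), (102.1, 29.8), -1.265))]
drill_chuck [(0.63, ((428.9, 294.3), (47.5, 41.7), 0.305)), (0.62, ((512.4, 319.8), (132.0, 86.8), -1.286))]
bin_red [(0.67, ((430.2, 295.6), (135.2, 84.9), -1.286))]
bin_blue [(0.7, ((468.6, 164.4), (139.0, 87.1), -1.287))]
```

View pics/w14.png

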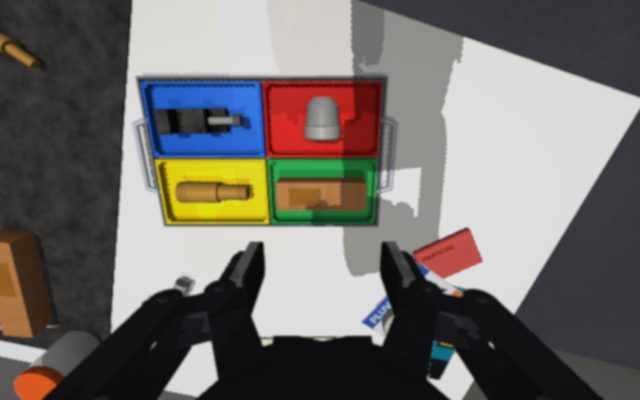

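All four are centred in their bins: vice (195,120) in blue, chuck (322,118) in red, bar (212,191) in yellow, block (322,194) in green. Handing in.

```bash
python3 -c "
from h import *
print(manip.finish_job())"
```

```text
the job is handed in; nothing more can be done
None
```

The job is handed in: bar in yellow, short block in green, vice in blue and chuck in red, placed in that order and seen inside their bins in the last wrist picture; I never gripped or moved the fitting or the long block, and the clock read about 34 s.

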